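# Hang the slotted caddy on the spring clip's pin

### The job

Take the small aluminium caddy out of the organiser's upper tray and hang it by its slot on the headed pin of the chrome spring clip: feel for the pin, whose height in the clip is only roughly known, slide the slot sideways over it to the closed end, and let it drop into its seat so that the caddy hangs there upright by itself. Work gently: never press hard on the clip, and leave the other things where they are.

Things in the scene. Friction and masses are not known exactly. Their poses are not given: they have to be found in the camera images.
- caddy_grip (a point): Loose aluminium caddy, about 160 g, upright in the upper tray: open cup 72 (x) x 50 (y) x 60 mm high, on the front of an upright strap plate 5 mm thick (x -41 to -36 mm from here, top 41 mm above). This point: the cup's centre line, 52 mm above its underside, 8 mm below its rim; take the cup here across y, from above. z up, x from the plate to the cup's front, y left of x.
- caddy_seat (a point): Seat of the slot in the caddy's plate: where the pin's axis lies when it hangs; from caddy_grip x -38.5, y 0, z +25.5 mm; roof 4 mm above. Same axes. The slot, 11 mm high, is open at the plate's +y edge and runs level to a closed end wall at y -5.5 mm (lower lip z -14, upper lip's underside z -3 mm from here). At that end, y -5.5 to +5.5 mm, it turns up 7 mm: that is the seat.
- caddy_lip (a point): Underside of the free end of the caddy's upper slot lip, mid plate: from caddy_grip x -38.5, y +36, z +22.5 mm. The upper lip reaches y +48 mm, the lower lip only y +22 mm and cup and plate y +25 mm, so below this point is nothing: here the lip can be rested on the pin. Same axes.
- clip: Fixed chrome spring clip on the half shelf's front edge: upright face 44 mm wide, 62 mm below to 18 mm above here, with a level headed pin: 8 mm diameter, 10 mm free between face and head, head 14 mm across, 4 mm thick. Origin: front of the face, y 0, middle of the pin's height slot. The pin sits at y 0, clamped up to 12 mm above or below it: not reported. x out along the pin, y along the edge, z up.
- half_shelf: Fixed low melamine half shelf: board 160 (x) x 320 (y) x 16 mm, top 140 mm above the wardrobe shelf, on two side panels. Origin: centre of its footprint; the front edge, with the clip, is at x +80 mm.
- organiser: Fixed clear acrylic two-tier organiser, 200 (x) x 340 (y) mm: upper tray's floor 90 mm, rim 111 mm above the wardrobe shelf. Origin: centre of its footprint. The caddy stands in the +y half of the upper tray.
- nail_clipper: Bystander, leave alone: steel nail clipper, 58 x 12 x 16 mm, lying in the upper tray. Origin: centre of its underside.
- tie_case: Bystander, leave alone: pink hard-silicone hair-tie case, 62 x 46 x 26 mm, in the upper tray. Origin: centre of its underside.
- hairbrush: Bystander, leave alone: black plastic hairbrush, 165 x 50 x 24 mm, lying bristles down in the upper tray. Origin: centre of its underside.
- comb: Bystander, leave alone: black plastic comb, 30 x 150 x 6 mm, lying on the half shelf. Origin: centre of its underside.
- cream_jar: Bystander, leave alone: white cream jar, 60 mm across, 45 mm high, on the wardrobe shelf. Origin: centre of its underside.
- lotion_bottle: Bystander, leave alone: grey bottle, 48 mm across, 120 mm high, on the wardrobe shelf. Origin: centre of its underside.
- compact: Bystander, leave alone: flat round black mirror compact, 76 mm across, 14 mm high, on the wardrobe shelf. Origin: centre of its underside.
Mind the look-alikes: they are no part of the job. Of the things shaped like the part that bears caddy_grip, the aluminium one is meant.

How it is judged:
By the outcome, as a careful person would: the job done as asked, in the order asked, and still so for the second after the job is handed in, with the robot touching nothing.
It also fails if it takes over 58 s, if anything falls off the work surface, if the arm or the gripper's body presses on something with over 40 N, if the wrist force passes 120 N, or if a joint passes its speed limit or range.

### The arm

A 6-joint arm with a two-finger parallel gripper is mounted at the origin on the work surface. World frame = base frame: x ahead of the robot, y to its left, z up, the work surface at z = 0. Lengths are in mm, angles in rad, forces in N, time in s.
With the tool pointing down it reaches from about 350 to 875 mm from the base axis. Payload 4.2 kg.
Tool frame: the origin (TCP) lies midway between the tips of the shut fingers; the grasp point (between the pads) lies arm.grip_depth behind it (arm.grip_depth is the distance from the TCP to the grasp point, in mm); z points along the fingers, y is the direction in which the jaws open and shut (so a half turn about z gives the same grasp; the last joint's range is limited). The gripper opens to 85 mm and grips with 20 to 120 N. Pads are 22 mm wide; open, the fingers measure 114 mm over their backs; the gripper's body (76 mm by 85 mm) begins 54 mm behind the grasp point. The pads swing forward as they close: fully open they stand 13 mm farther back than shut.
Start: joints at [1.475, 0.385, 0.008, 0, -1.194, -0.259], TCP at [217.094, 586.063, 231.312] pointing down, gripper open.
Joint ranges: [-3.14, 3.14], [-1.21, 2.06], [-1.07, 1.41], [-3.16, 2.05], [-2.99, -0.16], [-3.1, 3.1]. Speed limits (rad/s): [2.79, 2.79, 3.14, 3.14, 3.14, 3.14].

### API

Orientations are given as a unit quaternion [x, y, z, w].
In Python, from bench import arm gives the robot as it stands.
- The arm moves only by the tool play_rows, never from a script. Its argument "motion" is one flat list of numbers, 7 for each row, row after row: the opening in per cent of the stroke, from 0 (shut) to 100 (fully open), then the shift along the world's x, y, z in cm, then the turn, a rotation vector about the world's x, y, z in degrees. A call has 1 to 5 rows; each row is the pose to reach, as a shift and turn from the pose commanded when the call began; what a row does not reach only later rows make up. A row lasts 1/8 s, in which the tool goes at most 62.5 mm and 10.7 degrees, less where a joint would pass 70% of its speed; a pose out of reach is approached as far as the arm can. A call with a gripper value outside its range is refused whole. The fingers move at their own pace and stop on an object; the grip force is fixed at half the most. Time passes only in rows, so rows that repeat a pose let the fingers close. It gives the time, the measured TCP pose, the force and the opening at its end, in the units of the state.
- arm.read_state(): the state, without advancing time (a new reading comes with each control period).
- arm.get_image(name): name is "scene" or "top" or "wrist"; returns (picture, depth): 384x512x3 uint8, red, green, blue; 384x512 float32, mm along the optical axis (not along the pixel's ray), 0 where there is no reading.
- arm.camera_info(name): a dict with "fovy" (degrees; the focal length in pixels is half the picture's height over the tangent of half this angle, whatever the lens; pixels are square), "cx", "cy" (the principal point, pixels), "R" (3x3) and "t" (3): a world point X has camera coordinates R X + t. Camera axes: x right, y down, z forward; pixel columns grow to the right and rows downward; lengths in mm; the calibration is good to about 2 mm. A picture is of the moment at which its call begins: read the wrist's pose just before it. camera_info takes no time and is no camera call; for the wrist camera it gives the pose at the moment of the call.
- arm.job_done(): hands the job in, once; it reports no verdict.
Trained networks look in the newest picture that a camera, given by its name, has taken for a name from the list of things; names that differ only in an ending like _2 or _b are one class to them, and where a whole thing is asked for, a point or a joint stands for the part that bears it (a point fixed in the world has none). Each returns a list of dicts, best first, with "confidence" (0 to 1); they miss things now and then, are a little off and sometimes report something else, mostly with a low value. They report only what shows in the picture. A call takes as long as a camera call. They do not tell look-alikes from the thing itself.
- arm.outline_of(thing, camera): "mask" (384x512 bool, what is visible of it) and "extent" ([left, top, width, height] in pixels, round what is visible of it).
- arm.place_of(thing, camera): "uv" ([column, row] in pixels: a listed point, or the origin of a listed thing).
The state is a dict: "clock": time; "joints": joint angles; "joint_vel": joint speeds; "joint_efforts": joint torques, N m; "position": TCP position; "ee_rot": TCP orientation; "contact_force": force on the tool from outside, world axes, zero at the start; "wrist_torque": the same for the moment, N m; "gripper_width": finger opening in mm.
Only numpy, scipy, OpenCV 4.12 (cv2) and the standard library are available. Lean on these libraries where they do the work, as an engineer would, in place of code of your own. Each camera call takes 0.05 s, during which the arm holds its last target.

## Working session

There is one attempt and no reset: what is moved stays moved. The work goes in short steps, Python scripts to look and compute and a tool call to move; the robot and the scene stay as the last step left them, time stands still between calls to the robot, and variables do not carry over. Pictures are saved under pics/ and viewed, and the job is handed in when it is done.

Besides the shell and the picture viewer there is one more tool, called as a command line: name --argument value ..., lists and objects as JSON in quotes. play_rows: Moves the arm, as the interface text tells. Its arguments: {"type":"object","properties":{"motion":{"type":"array","items":{"type":"number"}}},"required":["motion"]}

```bash
mkdir -p pics
cat > h.py <<'E'
from bench import arm
import numpy as np, cv2
def K(n):
    i=arm.camera_info(n); f=192/np.tan(np.radians(i['fovy'])/2); return i,f
def unproj(n,u,v,d,i=None,f=None):
    if i is None: i,f=K(n)
    c=np.array([(u-i['cx'])/f*d,(v-i['cy'])/f*d,d]); return np.array(i['R']).T@(c-np.array(i['t']))
def proj(n,X):
    i,f=K(n); c=np.array(i['R'])@np.array(X)+np.array(i['t']); return c[0]/c[2]*f+i['cx'],c[1]/c[2]*f+i['cy'],c[2]
def save(n,p): cv2.imwrite('pics/'+n,p[:,:,::-1])
E
python3 - <<'E'
from h import *
s=arm.read_state(); print(s)
print('depth',arm.grip_depth)
for n in ['scene','top','wrist']:
    p,d=arm.get_image(n); save(n+'0.png',p); np.save('pics/%s0.npy'%n,d); i,f=K(n); print(n,f,np.round(i['R'],3).tolist(),np.round(i['t'],1).tolist())
    for t in ['caddy_grip','clip','caddy_seat']:
        for r in arm.place_of(t,n)[:3]:
            u,v=r['uv']; dd=d[int(np.clip(v,0,383)),int(np.clip(u,0,511))]
            print(n,t,np.round([u,v],1),r['confidence'],dd,np.round(unproj(n,u,v,dd),1))
E
```

```text
{'clock': 0.0, 'joints': array([ 1.47459177e+00,  3.85579621e-01,  6.59387581e-03, -4.97372803e-04,
       -1.19399968e+00, -2.58590561e-01]), 'joint_vel': array([ 1.06476827e-03,  9.85407885e-05,  1.85286460e-03, -1.80529972e-03,
        5.14091511e-04,  1.72641078e-03]), 'joint_efforts': array([ 4.43130580e-05, -3.92288911e+01,  1.88402528e+01,  4.18625280e+00,
       -4.61273070e-03,  5.26501989e-07]), 'position': array([216.90786135, 585.51705291, 230.19540415]), 'ee_rot': array([ 9.84289462e-01, -1.76558782e-01, -1.41606860e-04,  1.10968771e-03]), 'contact_force': array([ 0.06563764, -0.25921928,  0.79240119]), 'wrist_torque': array([ 0.02128689,  0.02263659, -0.01728968]), 'gripper_width': 85.52422343870117}
depth 18.700000000000003
scene 425.39902329480987 [[0.795, 0.606, -0.011], [0.467, -0.623, -0.628], [-0.387, 0.494, -0.779]] [-416.8, -212.4, 1326.4]
scene caddy_grip [155.4 192.2] 0.83 1137.0759 [ 281.1 -132.3   19.5]
scene caddy_grip [194.5 225.5] 0.75 970.86914 [ 484.4 -184.5   98.8]
scene clip [309.7 114. ] 0.71 1105.9677 [523.4 226.5 166.7]
scene caddy_seat [185.3 205. ] 0.88 908.73553 [ 477.8 -191.5  177.4]
scene caddy_seat [161.4 178.3] 0.74 1102.465 [ 296.8 -112.7   68.5]
scene caddy_seat [171.4 292.9] 0.68 855.7154 [ 565.3 -338.7  108.6]
top 373.09549640032685 [[0.066, -0.998, 0.006], [-0.975, -0.066, -0.21], [0.21, 0.008, -0.978]] [-67.3, 551.8, 987.1]
top caddy_grip [324.4 204.3] 0.92 1001.02423 [ 515.9 -215.4   94.7]
top caddy_grip [295.3 285.5] 0.72 1044.0138 [ 296.6 -156.7    4.2]
top clip [153.  187.3] 0.58 927.759 [515.7 225.6 173.4]
top caddy_seat [316.7 215.8] 0.96 912.1338 [ 471.2 -182.8  176.3]
top caddy_seat [276.8 287. ] 0.8 1049.0104 [ 288.9 -105.7   -2.2]
wrist 275.2252574000302 [[-0.347, -0.938, 0.001], [-0.902, 0.334, 0.272], [-0.255, 0.094, -0.962]] [623.1, -36.2, 378.8]
```

Run:
```python
import cv2,numpy as np
a=cv2.imread('pics/scene0.png');b=cv2.imread('pics/top0.png')
cv2.imwrite('pics/sc_a.png',cv2.resize(a[60:360,60:400],None,fx=2.2,fy=1.9,interpolation=3)[:,:,:])
cv2.imwrite('pics/tp_a.png',cv2.resize(b[120:340,110:400],None,fx=2.6,fy=2.6,interpolation=3))
```

```text
(no output)
```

View pics/scene0.png

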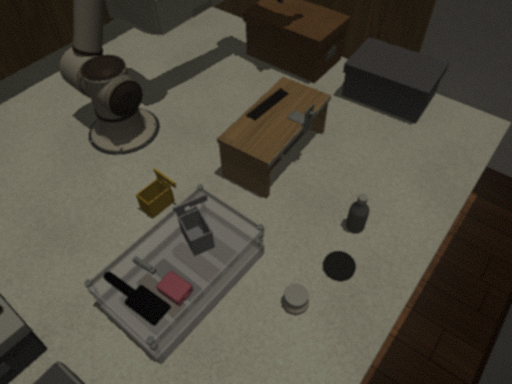

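View pics/sc_a.png

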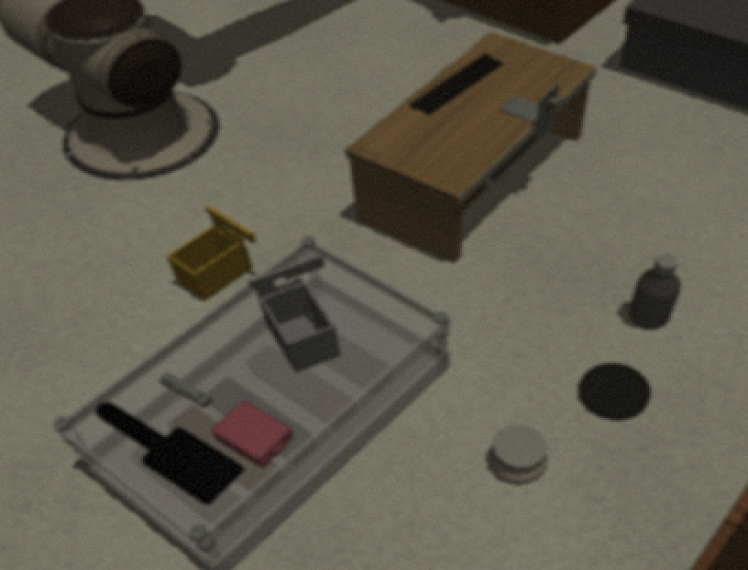

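View pics/tp_a.png

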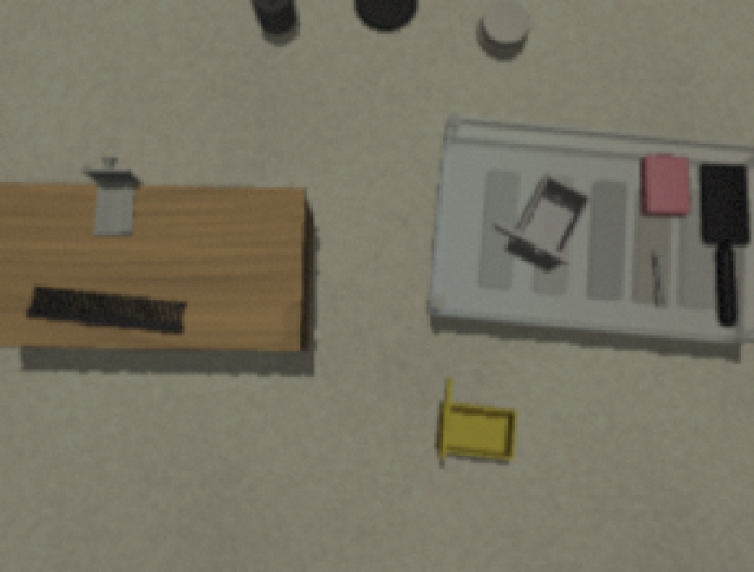

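Two things are caddy-shaped: the yellow one at top (295,285), standing on the shelf, and the grey metallic one at top (324,204), in the organiser's upper tray. The grey one fits "aluminium, in the upper tray". I'll confirm it in an enlarged crop and measure.

Run:
```python
from h import *
a=cv2.imread('pics/top0.png');b=cv2.imread('pics/scene0.png')
c=np.hstack([cv2.resize(a[170:250,285:365],(380,380),interpolation=3),cv2.resize(b[185:265,150:230],(380,380),interpolation=3)])
cv2.imwrite('pics/crop1.png',c)
for n in ['top','scene']:
    arm.get_image(n)
    d=np.load('pics/%s0.npy'%n); i,f=K(n)
    for t in ['caddy_grip','clip','organiser','half_shelf']:
        for r in arm.outline_of(t,n)[:2]:
            m=r['mask']&(d>0); v,u=np.nonzero(m)
            P=np.array([unproj(n,x,y,d[y,x],i,f) for x,y in zip(u,v)])
            print(n,t,r['confidence'],r['extent'],len(P),np.round(P.min(0)),np.round(P.max(0)),np.round(np.median(P,0)))
            if t in('caddy_grip','clip') : np.save(f'pics/P_{n}_{t}_{int(r["extent"][0])}.npy',P)
            if t=='caddy_grip':
                for lo,hi in((60,80),(140,156),(156,190)):
                    q=P[(P[:,2]>lo)&(P[:,2]<hi)]
                    if len(q)>5: print(lo,hi,len(q),cv2.minAreaRect(q[:,:2].astype(np.float32)))
            if t=='half_shelf':
                q=P[abs(P[:,2]-140)<8]; print('board',cv2.minAreaRect(q[:,:2].astype(np.float32)), np.median(q[:,2]))
    for t in ['clip','caddy_grip','caddy_seat','caddy_lip','half_shelf','organiser']:
        print(n,t,[(np.round(r['uv'],1).tolist(),r['confidence']) for r in arm.place_of(t,n)])
```

```text
top caddy_grip 0.83 [299.3, 189.3, 37.0, 36.4] 707 [ 462. -235.   85.] [ 565. -143.  187.] [ 510. -201.  112.]
140 156 130 ((506.6440734863281, -199.4556427001953), (49.38496017456055, 77.62811279296875), 66.01185607910156)
156 190 102 ((477.8208923339844, -175.48062133789062), (70.88362121582031, 5.778514862060547), 65.7671890258789)
top caddy_grip 0.72 [208.0, 108.6, 16.0, 25.9] 339 [728.  82.  -1.] [766. 136. 124.] [741. 103.  79.]
60 80 76 ((743.3052978515625, 103.83196258544922), (30.181777954101562, 45.860050201416016), 11.117293357849121)
top clip 0.88 [143.6, 177.7, 20.7, 32.7] 454 [460. 207.  -3.] [563. 293. 189.] [499. 228. 142.]
top half_shelf 0.63 [94.8, 188.2, 136.7, 67.1] 7132 [350.  37.  -3.] [539. 363. 146.] [438. 181. 140.]
board ((436.2283630371094, 200.49267578125), (161.02008056640625, 320.3360290527344), 3.048971176147461) 139.79704078519998
top clip [([153.0, 185.0], 0.76)]
top caddy_grip [([323.1, 204.8], 0.81), ([293.4, 282.8], 0.78), ([388.6, 214.1], 0.28)]
top caddy_seat [([314.2, 216.1], 0.92), ([278.1, 285.2], 0.83), ([153.8, 184.8], 0.59)]
top caddy_lip [
[... 1144 characters left out ...]
455. 118. 137.]
board ((437.4842529296875, 196.45556640625), (164.0259246826172, 324.6743469238281), 2.915381908416748) 137.75111047644504
scene half_shelf 0.42 [281.0, 282.4, 28.2, 35.8] 666 [ 716. -192.   -3.] [ 781. -115.   49.] [ 755. -170.   43.]
board ((0.0, 0.0), (0.0, 0.0), 0.0) nan
scene clip [([308.9, 115.9], 0.56), ([292.9, 302.5], 0.29)]
scene caddy_grip [([155.6, 195.7], 0.91), ([192.0, 223.6], 0.7)]
scene caddy_seat [([185.4, 204.6], 0.82), ([309.2, 109.3], 0.68), ([162.7, 176.2], 0.63)]
scene caddy_lip [([172.1, 185.7], 0.73), ([204.0, 201.8], 0.7)]
scene half_shelf [([275.7, 153.6], 0.83)]
scene organiser [([185.4, 278.9], 0.6)]
  return _methods._mean(a, axis=axis, dtype=dtype,
  ret = ret.dtype.type(ret / rcount)
```

View pics/crop1.png

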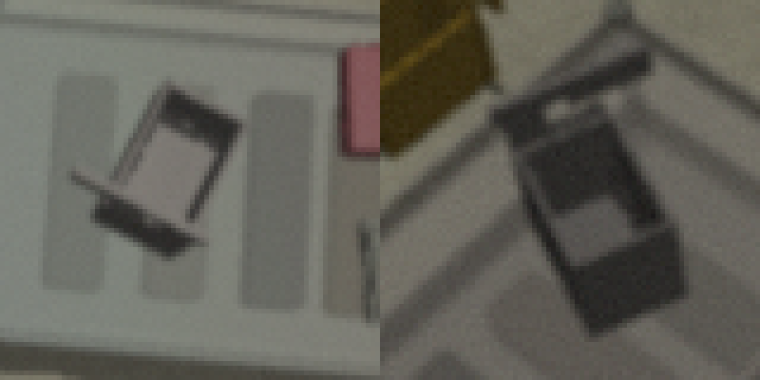

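The crop shows the grey metal caddy, with its slotted plate at lower left, standing in the upper tray at top pixel (324,204). That is the target; the yellow one is the look-alike. The caddy is at about (509,-202,142) with yaw -24°, and the shelf and clip are at yaw +3°. I'm going past the clip first for a wrist look.

play_rows --motion '[100,5,-5,2,0,0,0,100,9,-9.5,3,0,0,0,100,13,-14,3,0,0,0,100,17,-19,3,0,0,0,100,21,-24,3,0,0,0]'

```text
clock: 2.33
position: [421.8, 352.3, 261.7]
ee_rot: [0.984, -0.176, 0.0, -0.0]
contact_force: [1.2, -0.7, -0.4]
gripper_width: 85.3
```

play_rows --motion '[100,4,-5,0,0,0,0,100,7,-9,0,0,0,0,100,7,-9,0,0,0,0]'

```text
clock: 2.7
position: [492.4, 261.1, 261.3]
ee_rot: [0.984, -0.179, 0.0, 0.0]
contact_force: [0.0, 0.1, 0.2]
gripper_width: 85.6
```

Run:
```python
from h import *
s=arm.read_state(); print(s['clock'],s['position'],s['ee_rot'])
i,f=K('wrist')
p,d=arm.get_image('wrist'); save('w1.png',p); np.save('pics/w1.npy',d)
for t in ['clip']:
  for r in arm.place_of(t,'wrist'): print(r, unproj('wrist',*r['uv'],d[int(r['uv'][1]),int(r['uv'][0])],i,f))
vv,uu=np.mgrid[0:384,0:512]
R=np.array(i['R']);tt=np.array(i['t'])
C=np.stack([(uu-i['cx'])/f*d,(vv-i['cy'])/f*d,d],-1); W=(C-tt)@R
np.save('pics/w1W.npy',W)
m=(abs(W[...,0]-530)<35)&(abs(W[...,1]-228)<35)&(d>0)
ys,xs=np.nonzero(m); print(xs.min(),xs.max(),ys.min(),ys.max())
for x0 in range(505,545,2):
  q=W[m&(abs(W[...,0]-x0)<1)&(W[...,2]>150)]
  if len(q): 
    top=q[q[:,2]>np.percentile(q[:,2],60)]
    print(x0,len(q),'z',np.round(np.percentile(q[:,2],[10,50,90,100]),1),'y',np.round([q[:,1].min(),q[:,1].max(),np.median(q[:,1])],1))
```

```text
2.7 [492.37045725 261.14904598 261.29370844] [ 9.83844243e-01 -1.79026478e-01  4.95470260e-05  1.50325262e-04]
202 399 97 383
505 969 z [354.6 359.4 362.5 364.2] y [235.5 263.  241.7]
507 183 z [359.6 361.6 363.4 364. ] y [241.  246.4 244.8]
511 66 z [359.5 361.3 362.4 363.1] y [260.  262.9 261. ]
513 251 z [358.9 361.1 363.1 364.1] y [259.5 263.  262. ]
515 60 z [187.  187.6 358.8 364.7] y [219.7 263.  242.2]
517 260 z [158.8 186.4 188.5 189.6] y [208.  250.8 237.7]
519 225 z [156.2 176.7 187.4 189.2] y [207.5 247.4 218.8]
521 23 z [174.8 176.2 177.8 178.3] y [225.3 232.9 229.1]
523 22 z [174.4 175.8 176.7 177. ] y [225.5 233.1 229.4]
525 25 z [174.9 176.3 177.1 177.9] y [225.5 233.3 229.2]
527 21 z [174.9 176.1 177.3 177.6] y [225.8 232.8 229.4]
529 36 z [175.1 178.3 179.7 180.3] y [222.8 236.3 230. ]
531 48 z [173.7 178.3 179.6 180.5] y [223.1 236.6 230.8]
533 16 z [169.3 175.  178.2 179. ] y [223.9 232.3 227.7]
```

View pics/w1.png

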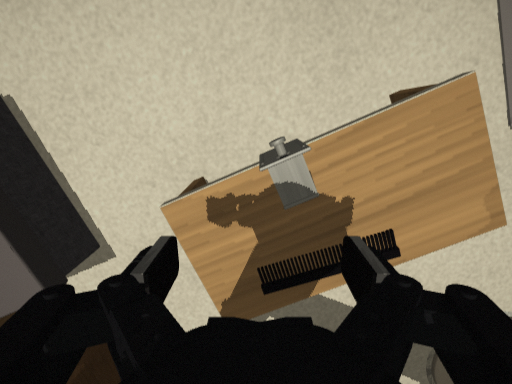

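The wrist view shows the clip's face across (285,155), the pin with its head at (278,143), and the comb on the board at (330,265). Pin top is z≈176.8 and head top ≈180, so the axis is at about 172.7. Next I'll get the clip's yaw and the face front.

Run:
```python
from h import *
W=np.load('pics/w1W.npy')
m=(abs(W[...,0]-520)<25)&(abs(W[...,1]-229)<30)&(W[...,2]>184)&(W[...,2]<195)
q=W[m]
print(len(q),cv2.minAreaRect(q[:,:2].astype(np.float32)),np.median(q[:,2]),np.percentile(q[:,2],[5,95]))
X=[];Y=[]
for y in range(208,252,2):
    a=q[abs(q[:,1]-y)<1]
    if len(a)>2: X.append((a[:,0].min()+0*a[:,0].max(),a[:,0].max()));Y.append(y)
X=np.array(X);Y=np.array(Y);print(np.round(np.c_[Y,X],1).tolist())
for k in(0,1):
    print(np.polyfit(Y-229,X[:,k],1))
# board front edge
m=(abs(W[...,2]-140)<4)&(W[...,0]<560)&(W[...,0]>350); q=W[m]; print(cv2.minAreaRect(q[:,:2].astype(np.float32)),np.median(q[:,2]))
```

```text
249 ((516.8778686523438, 229.15676879882812), (3.6802139282226562, 43.35847854614258), 3.108288049697876) 187.73337621779012 [185.15419223 188.91008296]
[[208.0, 516.5, 519.2], [210.0, 516.2, 519.3], [212.0, 516.3, 519.1], [214.0, 516.2, 518.8], [216.0, 516.1, 518.7], [218.0, 516.0, 518.8], [220.0, 515.6, 518.6], [222.0, 515.5, 518.7], [224.0, 515.7, 518.4], [226.0, 515.5, 518.7], [228.0, 515.4, 518.8], [230.0, 515.4, 518.4], [232.0, 515.2, 518.5], [234.0, 514.8, 517.9], [236.0, 515.1, 517.6], [238.0, 514.7, 517.9], [240.0, 514.5, 517.8], [242.0, 514.8, 517.7], [244.0, 514.9, 517.5], [246.0, 514.3, 517.4], [248.0, 514.6, 517.3], [250.0, 514.5, 517.2]]
[-4.92120183e-02  5.15344902e+02]
[-4.76508218e-02  5.18278261e+02]
((432.1932373046875, 297.935546875), (166.33932495117188, 519.3450927734375), 2.765395164489746) 140.21773496168007
```

play_rows --motion '[100,0,-6,1,0,0,-1,100,0,-12,1,0,0,-2,100,0,-18,1,0,0,-3,100,0,-24,1,0,0,-3.5,100,0,-30,1,0,0,-3.5]'

```text
clock: 3.42
position: [490.6, -36.4, 271.7]
ee_rot: [0.979, -0.205, 0.001, -0.0]
contact_force: [0.0, -0.0, 0.5]
gripper_width: 85.1
```

play_rows --motion '[100,0,-6,0,0,0,0,100,0.5,-12,0,0,0,0,100,0.5,-15,0,0,0,0,100,0.5,-15,0,0,0,0]'

```text
clock: 3.92
position: [496.0, -186.5, 271.0]
ee_rot: [0.978, -0.207, -0.0, -0.0]
contact_force: [-0.4, 1.1, -0.4]
gripper_width: 85.1
```

Run:
```python
from h import *
s=arm.read_state(); print(s['clock'],s['position'],s['ee_rot'])
i,f=K('wrist')
p,d=arm.get_image('wrist'); save('w2.png',p)
vv,uu=np.mgrid[0:384,0:512]
R=np.array(i['R']);tt=np.array(i['t'])
C=np.stack([(uu-i['cx'])/f*d,(vv-i['cy'])/f*d,d],-1); W=(C-tt)@R
np.save('pics/w2W.npy',W)
for r in arm.outline_of('caddy_grip','wrist')[:2]: print(r['confidence'],r['extent'])
m=(abs(W[...,0]-505)<70)&(abs(W[...,1]+200)<70)
for lo,hi in((144,156),(176,190)):
  q=W[m&(W[...,2]>lo)&(W[...,2]<hi)]
  if len(q)>5: print(lo,len(q),np.median(q[:,2]),cv2.minAreaRect(q[:,:2].astype(np.float32)))
```

```text
3.925 [ 495.97947024 -186.53638886  271.01622924] [ 9.78313824e-01 -2.07128032e-01 -1.97366441e-04 -1.16441152e-05]
0.89 [214.2, 128.1, 88.5, 93.7]
0.73 [252.0, 257.2, 64.8, 64.6]
144 1092 150.1160989267111 ((505.1624450683594, -201.52896118164062), (50.0986442565918, 77.37491607666016), 65.89828491210938)
176 684 182.67380886120628 ((476.29583740234375, -178.44674682617188), (77.54158020019531, 6.0242533683776855), 65.54686737060547)
```

View pics/w2.png

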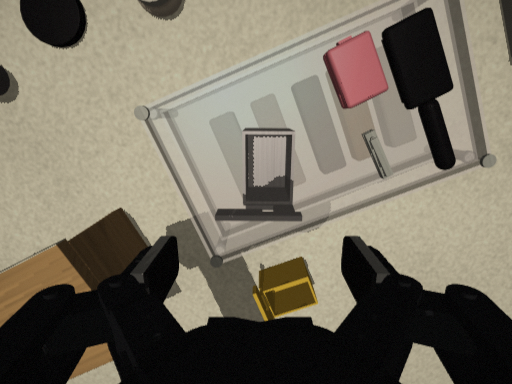

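The wrist view shows the aluminium caddy squarely between the jaws at (258,175), with the yellow look-alike outside the tray at (287,285). Grip point is about (507.5,-203,142) with yaw -24°, and the tool already stands at -23.9°. Descending.

play_rows --motion '[100,1.15,-1.65,-2,0,0,-0.3,100,1.15,-1.65,-7,0,0,-0.3,100,1.15,-1.65,-11,0,0,-0.3,100,1.15,-1.65,-15,0,0,-0.3,100,1.15,-1.65,-15,0,0,-0.3]'

```text
clock: 4.65
position: [505.5, -200.6, 118.8]
ee_rot: [0.978, -0.208, -0.003, 0.0]
contact_force: [-0.9, -0.2, -0.1]
gripper_width: 85.4
```

Run:
```python
from h import *
s=arm.read_state(); print(s['clock'],s['position'],s['ee_rot'],s['contact_force'])
p,d=arm.get_image('wrist'); save('w3.png',p)
```

```text
4.65 [ 505.53128081 -200.60706852  118.82457864] [ 9.78152859e-01 -2.07857437e-01 -3.49748257e-03  1.94065794e-04] [-0.8735758  -0.24903132 -0.12857758]
```

View pics/w3.png

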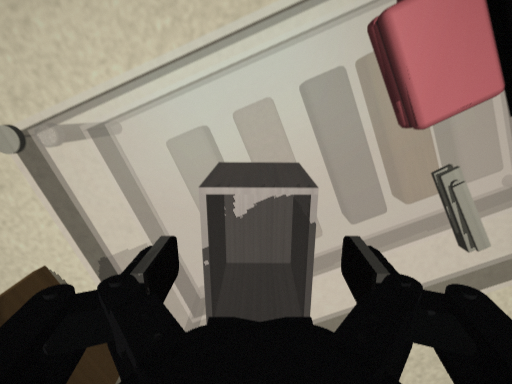

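The cup (205–315, centred on 260) sits midway between the open fingers. Closing the gripper.

play_rows --motion '[50,0,0,0,0,0,0,40,0,0,0,0,0,0,40,0,0,0,0,0,0,40,0,0,0,0,0,0,40,0,0,0,0,0,0]'

```text
clock: 5.32
position: [508.8, -202.6, 123.5]
ee_rot: [0.978, -0.209, 0.002, -0.0]
contact_force: [-0.3, 2.4, 7.6]
gripper_width: 48.9
```

play_rows --motion '[40,0,0,0,0,0,0,40,0,0,0,0,0,0]'

```text
clock: 5.58
position: [508.8, -202.6, 123.5]
ee_rot: [0.978, -0.209, 0.002, -0.0]
contact_force: [0.4, 1.7, 7.0]
gripper_width: 48.9
```

play_rows --motion '[40,0,0,0.5,0,0,0,40,0,0,2,0,0,0,40,0,0,5,0,0,0,40,0,0,9,0,0,0,40,0,0,9,0,0,0]'

```text
clock: 6.2
position: [509.3, -203.2, 215.7]
ee_rot: [0.978, -0.209, 0.004, -0.0]
contact_force: [0.2, -0.4, -1.4]
gripper_width: 48.8
```

```bash
cat > inhand.py <<'E'
from h import *
import sys
tag=sys.argv[1]
s=arm.read_state(); print(s['clock'],np.round(s['position'],1),np.round(s['ee_rot'],4),np.round(s['contact_force'],1),s['gripper_width'])
i,f=K('wrist')
p,d=arm.get_image('wrist'); save('w%s.png'%tag,p)
p2,d2=arm.get_image('top'); save('t%s.png'%tag,p2); np.save('pics/t%s.npy'%tag,d2)
p3,d3=arm.get_image('scene'); save('s%s.png'%tag,p3); np.save('pics/s%s.npy'%tag,d3)
E
python3 inhand.py 4
python3 - <<'E'
import cv2,numpy as np
a=cv2.imread('pics/w4.png');b=cv2.imread('pics/s4.png')
cv2.imwrite('pics/v4.png',np.hstack([cv2.resize(a,(400,300)),cv2.resize(b[100:280,90:330],(400,300))]))
E
```

```text
6.2 [ 509.3 -203.2  215.7] [ 0.9779 -0.2089  0.0043 -0.    ] [ 0.2 -0.4 -1.4] 48.82174256596321
```

View pics/v4.png

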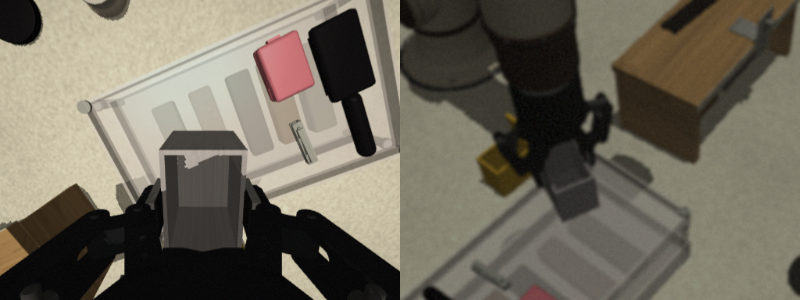

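play_rows --motion '[40,0,0,0,0,0,0,40,0,0,0,0,0,0]'

```text
clock: 6.6
position: [506.9, -202.5, 210.4]
ee_rot: [0.978, -0.209, -0.001, 0.0]
contact_force: [0.2, -0.1, -2.0]
gripper_width: 48.6
```

Run:
```python
from h import *
s=arm.read_state(); print(np.round(s['position'],1),np.round(s['ee_rot'],4),s['contact_force'])
i,f=K('wrist')
p,d=arm.get_image('wrist')
vv,uu=np.mgrid[0:384,0:512]
R=np.array(i['R']);tt=np.array(i['t'])
C=np.stack([(uu-i['cx'])/f*d,(vv-i['cy'])/f*d,d],-1); W=(C-tt)@R
from scipy.spatial.transform import Rotation as Ro
RT=Ro.from_quat(s['ee_rot']).as_matrix()
T=(W-s['position'])@RT  # tool frame
np.save('pics/T5.npy',T)
m=np.zeros(d.shape,bool); m[170:320,195:325]=1; m&=d>0
q=T[m]
print('tool z hist',np.histogram(q[:,2],bins=np.arange(-45,60,3)))
# rim: smallest z
rim=q[(q[:,2]<-22)&(q[:,2]>-34)&(q[:,0]>-5)]
print(len(rim),rim.min(0),rim.max(0),np.median(rim,0))
for x in range(0,40,4):
    a=rim[abs(rim[:,0]-x)<2]
    if len(a):print(x,len(a),np.round(a[:,1].min(),1),np.round(a[:,1].max(),1),np.round(np.median(a[:,2]),1))
```

```text
[ 506.9 -202.5  210.4] [ 9.779e-01 -2.090e-01 -1.000e-03  1.000e-04] [ 0.20006358 -0.06596434 -2.02351028]
tool z hist (array([  51,  412,  202,  196,  184,  543, 2244,  718,  816,  720,  679,
        651,  583,  549,  495,  487,  428,  436,  399,  368,  365,  344,
        314,  285, 1284, 3214,    0,    0,    0,    0,    0,    0,    0,
          0]), array([-45, -42, -39, -36, -33, -30, -27, -24, -21, -18, -15, -12,  -9,
        -6,  -3,   0,   3,   6,   9,  12,  15,  18,  21,  24,  27,  30,
        33,  36,  39,  42,  45,  48,  51,  54,  57]))
2666 [ -4.99778035 -29.13177078 -33.99875204] [ 35.79404367  32.54196199 -22.00146503] [ 23.75066843   1.4392114  -26.3648931 ]
0 158 -23.2 26.4 -26.9
4 172 -23.1 26.4 -26.8
8 265 -29.0 31.8 -26.9
12 292 -29.1 32.5 -26.5
16 141 -23.4 26.7 -26.3
20 133 -23.3 26.6 -26.2
24 137 -23.4 26.7 -26.3
28 149 -23.2 26.6 -26.2
32 457 -23.4 26.7 -26.3
36 646 -23.3 26.7 -26.1
```

Settled, the grip point is 18.4 mm above the TCP and 0 along tool x. The wrist camera reads 1.6 mm too far along tool y, because the fingers also read off-centre. Corrected pin: gap middle at about (524.3, 230.7), z≈173. Carrying the caddy to the lip-over-pin position, turning it +27° on the way.

play_rows --motion '[40,2,5,0.5,0,0,5,40,4,10.5,0.5,0,0,11,40,5.8,16,0.5,0,0,17,40,5.8,21.5,0.5,0,0,23,40,5.8,27,0.5,0,0,27]'

```text
clock: 7.28
position: [565.2, 69.2, 215.8]
ee_rot: [1.0, 0.026, -0.0, 0.0]
contact_force: [0.7, -0.1, -2.1]
gripper_width: 49.0
```

play_rows --motion '[40,0,5,0,0,0,0,40,0,9,0,0,0,0,40,0,10.5,0,0,0,0,40,0,10.5,0,0,0,0,40,0,10.5,0,0,0,0]'

```text
clock: 7.9
position: [565.2, 171.3, 216.1]
ee_rot: [1.0, 0.025, -0.0, 0.0]
contact_force: [-0.2, -0.3, -1.8]
gripper_width: 49.4
```

```bash
python3 inhand.py 6
python3 - <<'E'
from h import *
for n,k in(('top','t'),('scene','s')):
    a=cv2.imread(f'pics/{k}6.png')
    for X in [(524.3,230.7,173)]: 
        u,v,_=proj(n,X); print(n,u,v)
    c=cv2.resize(a[int(v)-40:int(v)+40,int(u)-50:int(u)+50],(500,400),interpolation=3); cv2.imwrite(f'pics/c{k}6.png',c)
a=np.hstack([cv2.resize(cv2.imread('pics/w6.png'),(400,300)),cv2.resize(cv2.imread('pics/cs6.png'),(375,300))])
cv2.imwrite('pics/v6.png',a)
E
```

```text
7.9 [565.2 171.3 216.1] [ 9.997e-01  2.450e-02 -3.000e-04  3.000e-04] [-0.2 -0.3 -1.8] 49.35829077300644
top 151.4297909497922 183.8166519349847
scene 311.0789571460165 111.40061618078015
```

View pics/v6.png

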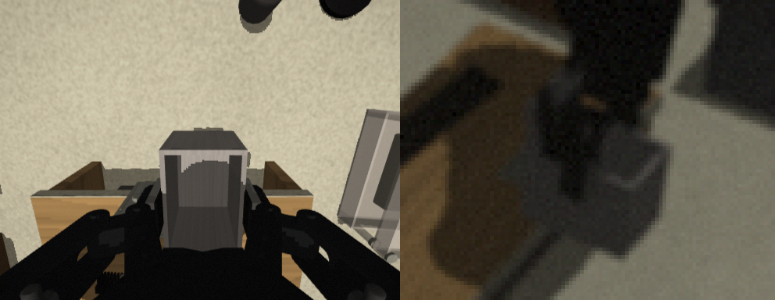

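View pics/ct6.png

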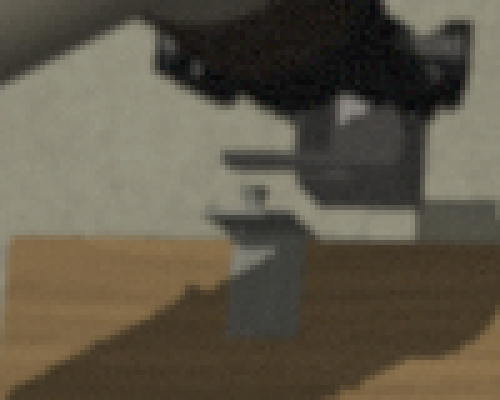

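The top crop shows the lip bar pointing at the pin and still short of it in y, with both visible. Using the top depth, I'll measure the lip and the pin in one camera frame so its bias cancels.

Run:
```python
from h import *
d=np.load('pics/t6.npy'); i,f=K('top')
vv,uu=np.mgrid[0:384,0:512]
C=np.stack([(uu-i['cx'])/f*d,(vv-i['cy'])/f*d,d],-1); W=(C-np.array(i['t']))@np.array(i['R'])
m=(W[...,2]>268)&(W[...,2]<284)&(abs(W[...,0]-525)<15)&(W[...,1]>180)&(W[...,1]<235)
q=W[m]; print('lip top',len(q),np.median(q,0),q.min(0),q.max(0))
for y in range(194,224,4):
    a=q[abs(q[:,1]-y)<2]
    if len(a): print(y,np.round([a[:,0].min(),a[:,0].mean(),a[:,0].max()],1),np.round(np.median(a[:,2]),1))
m=(W[...,2]>160)&(W[...,2]<184)&(abs(W[...,0]-527)<14)&(abs(W[...,1]-229)<10)&(W[...,0]>520); q=W[m]
print('pin');print(np.round(q[np.argsort(q[:,0])],1))
m=(W[...,2]>184)&(W[...,2]<195)&(abs(W[...,0]-517)<14)&(abs(W[...,1]-229)<30); q=W[m]
print('face top',len(q),np.median(q,0),q.min(0),q.max(0))
```

```text
lip top 54 [525.52743397 199.90086795 275.34020589] [522.00954804 180.32035664 268.14205375] [529.45471092 217.94856457 277.96564338]
194 [523.1 525.5 528.1] 276.6
198 [523.  524.9 527.8] 275.8
202 [522.9 525.8 528.6] 275.2
206 [523.2 525.1 527.5] 274.7
210 [522.  524.3 527.2] 275.0
214 [522.7 524.8 527. ] 274.4
218 [522.6 524.5 526.8] 274.5
pin
[[523.2 228.2 176.3]
 [523.3 233.8 174.2]
 [523.4 231.2 174.8]
 [524.1 226.8 172.8]
 [525.7 231.2 175.9]
 [526.1 234.4 173.4]
 [526.2 229.2 174.2]
 [526.4 226.7 174.1]
 [528.  233.8 176.3]
 [528.3 228.9 176.2]
 [528.4 231.7 175.2]
 [528.4 226.4 176.5]
 [529.5 225.  172.5]
 [529.8 233.2 179.6]
 [530.1 230.9 179. ]
 [530.3 228.5 178.6]
 [530.4 236.7 176. ]
 [531.1 224.1 176.7]
 [531.6 227.5 173.8]
 [532.1 230.5 181.4]
 [532.6 228.5 179.8]
 [532.8 234.2 177.3]
 [533.8 227.4 175.1]]
face top 22 [517.81605579 225.8337076  187.48686468] [516.01531566 209.79549249 185.03249494] [519.40674011 251.64072566 189.57154388]
```

Lip mid-plate is at x≈524.8 and the gap runs from 519.4 to 529.5, so the alignment holds. Moving in y and descending to just above the pin.

play_rows --motion '[40,-0.05,1,0,0,0,0,40,-0.05,2.1,0,0,0,0,40,-0.05,2.1,0,0,0,0,40,-0.05,2.1,-1.5,0,0,0,40,-0.05,2.1,-3,0,0,0]'

```text
clock: 8.68
position: [564.3, 193.2, 184.8]
ee_rot: [1.0, 0.025, -0.001, 0.0]
contact_force: [-0.9, 0.5, -1.7]
gripper_width: 48.7
```

play_rows --motion '[40,0,0,-1.5,0,0,0,40,0,0,-2.5,0,0,0,40,0,0,-3,0,0,0,40,0,0,-3,0,0,0,40,0,0,-3,0,0,0]'

```text
clock: 9.3
position: [565.2, 193.6, 156.9]
ee_rot: [1.0, 0.025, 0.001, -0.0]
contact_force: [0.4, -0.1, -1.8]
gripper_width: 49.0
```

```bash
python3 inhand.py 7
python3 - <<'E'
from h import *
d=np.load('pics/t7.npy'); i,f=K('top')
vv,uu=np.mgrid[0:384,0:512]
C=np.stack([(uu-i['cx'])/f*d,(vv-i['cy'])/f*d,d],-1); W=(C-np.array(i['t']))@np.array(i['R'])
m=(W[...,2]>198)&(W[...,2]<214)&(abs(W[...,0]-525)<15)&(W[...,1]>200)&(W[...,1]<255)
q=W[m]; print('lip top',len(q),np.median(q,0),q.min(0),q.max(0))
a=cv2.imread('pics/t7.png');u,v=151,184
cv2.imwrite('pics/ct7.png',np.hstack([cv2.resize(a[v-35:v+35,u-35:u+35],(390,390),interpolation=3),cv2.resize(cv2.imread('pics/s7.png')[76:146,276:346],(390,390),interpolation=3)]))
E
```

```text
9.3 [565.2 193.6 156.9] [ 9.997e-01  2.510e-02  6.000e-04 -3.000e-04] [ 0.4 -0.1 -1.8] 48.9627792771567
lip top 30 [522.87605701 221.45913962 205.45212729] [521.96032442 200.81645572 199.10873921] [524.19454414 238.52132763 213.84122107]
```

View pics/ct7.png

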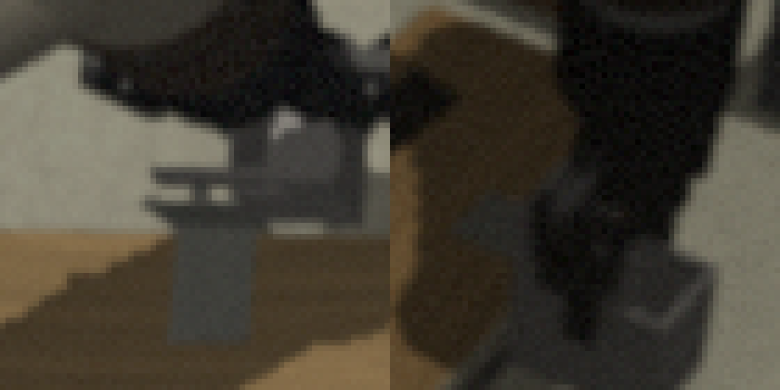

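Run:
```python
from h import *
d=np.load('pics/t7.npy'); i,f=K('top')
vv,uu=np.mgrid[0:384,0:512]
C=np.stack([(uu-i['cx'])/f*d,(vv-i['cy'])/f*d,d],-1); W=(C-np.array(i['t']))@np.array(i['R'])
m=(W[...,2]>210)&(W[...,2]<222)&(abs(W[...,0]-525)<15)&(W[...,1]>212)&(W[...,1]<255)
q=W[m]; print('lip top',len(q),np.median(q,0),q.min(0),q.max(0)); 
s=arm.read_state(); print(s['position'],s['joint_vel'])
```

```text
lip top 31 [524.24581961 224.85035558 215.69762708] [522.42358266 213.04857061 210.16887122] [527.29787371 239.39940406 220.74742836]
[565.05734899 193.54031221 156.87731182] [ 0.00167652  0.00142936 -0.0029273  -0.00166126  0.00089466  0.00036601]
```

play_rows --motion '[40,0,0,-0.4,0,0,0,40,0,0,-0.8,0,0,0,40,0,0,-1.0,0,0,0,40,0,0,-1.0,0,0,0,40,0,0,-1.0,0,0,0]'

```text
clock: 10.07
position: [564.9, 193.5, 146.4]
ee_rot: [1.0, 0.025, 0.0, -0.0]
contact_force: [-0.4, 0.4, -1.3]
gripper_width: 49.0
```

play_rows --motion '[40,0,0,-0.2,0,0,0,40,0,0,-0.4,0,0,0,40,0,0,-0.6,0,0,0,40,0,0,-0.6,0,0,0,40,0,0,-0.6,0,0,0]'

```text
clock: 10.7
position: [564.8, 193.4, 140.3]
ee_rot: [1.0, 0.025, 0.0, 0.0]
contact_force: [0.1, -0.7, -1.6]
gripper_width: 49.1
```

play_rows --motion '[40,0,0,-0.1,0,0,0,40,0,0,-0.2,0,0,0,40,0,0,-0.2,0,0,0,40,0,0,-0.2,0,0,0]'

```text
clock: 11.2
position: [564.8, 193.4, 138.3]
ee_rot: [1.0, 0.025, 0.0, -0.0]
contact_force: [0.4, -0.1, -2.6]
gripper_width: 48.9
```

play_rows --motion '[40,0,0,-0.1,0,0,0,40,0,0,-0.1,0,0,0,40,0,0,-0.1,0,0,0]'

```text
clock: 11.58
position: [564.8, 193.4, 137.3]
ee_rot: [1.0, 0.025, 0.0, -0.0]
contact_force: [0.0, -0.9, -1.4]
gripper_width: 48.9
```

play_rows --motion '[40,0,0,-0.1,0,0,0,40,0,0,-0.1,0,0,0,40,0,0,-0.1,0,0,0]'

```text
clock: 11.95
position: [564.8, 193.4, 136.3]
ee_rot: [1.0, 0.025, -0.0, -0.0]
contact_force: [-0.6, 0.2, -2.1]
gripper_width: 48.7
```

play_rows --motion '[40,0,0,-0.1,0,0,0,40,0,0,-0.1,0,0,0,40,0,0,-0.1,0,0,0]'

```text
clock: 12.32
position: [564.9, 193.5, 135.4]
ee_rot: [1.0, 0.025, 0.0, -0.0]
contact_force: [-0.0, 0.0, -0.8]
gripper_width: 49.2
```

play_rows --motion '[40,0,0,-0.1,0,0,0,40,0,0,-0.1,0,0,0,40,0,0,-0.1,0,0,0]'

```text
clock: 12.7
position: [565.0, 193.5, 135.0]
ee_rot: [1.0, 0.025, 0.0, -0.0]
contact_force: [-2.2, -0.2, 4.5]
gripper_width: 49.3
```

Contact: the z force went from -1.8 to +4.5 N at TCP z≈135.2, so the pin top is ≈176.1 and its axis ≈172, which agrees with the depth. Lifting 2.5 mm from the command centres the pin in the slot. Then I'll slide along the caddy's y.

play_rows --motion '[40,0,0,0.15,0,0,0,40,0,0,0.25,0,0,0,40,0,0,0.25,0,0,0,40,0,0,0.25,0,0,0]'

```text
clock: 13.2
position: [564.6, 193.3, 136.4]
ee_rot: [1.0, 0.025, -0.0, 0.0]
contact_force: [-0.1, -0.0, -1.4]
gripper_width: 49.0
```

play_rows --motion '[40,-0.02,0.4,0,0,0,0,40,-0.05,0.9,0,0,0,0,40,-0.07,1.4,0,0,0,0,40,-0.08,1.6,0,0,0,0,40,-0.08,1.6,0,0,0,0]'

```text
clock: 13.82
position: [563.9, 209.6, 136.8]
ee_rot: [1.0, 0.025, -0.0, 0.0]
contact_force: [-0.1, -0.3, -2.0]
gripper_width: 48.6
```

play_rows --motion '[40,-0.02,0.3,0,0,0,0,40,-0.03,0.6,0,0,0,0,40,-0.05,0.9,0,0,0,0,40,-0.06,1.2,0,0,0,0,40,-0.06,1.2,0,0,0,0]'

```text
clock: 14.45
position: [563.4, 221.7, 136.8]
ee_rot: [1.0, 0.025, 0.0, -0.0]
contact_force: [-0.0, -0.7, -0.9]
gripper_width: 48.8
```

play_rows --motion '[40,-0.01,0.2,0,0,0,0,40,-0.02,0.4,0,0,0,0,40,-0.03,0.6,0,0,0,0,40,-0.03,0.6,0,0,0,0]'

```text
clock: 14.95
position: [563.1, 227.6, 136.8]
ee_rot: [1.0, 0.025, 0.0, 0.0]
contact_force: [0.7, 0.1, -1.2]
gripper_width: 49.0
```

play_rows --motion '[40,-0.01,0.15,0,0,0,0,40,-0.02,0.3,0,0,0,0,40,-0.02,0.3,0,0,0,0,40,-0.02,0.3,0,0,0,0]'

```text
clock: 15.45
position: [562.9, 230.4, 136.8]
ee_rot: [1.0, 0.025, -0.0, 0.0]
contact_force: [-0.3, 0.5, -1.5]
gripper_width: 49.0
```

play_rows --motion '[40,0,0.1,0,0,0,0,40,0,0.1,0,0,0,0,40,0,0.1,0,0,0,0]'

```text
clock: 15.82
position: [562.9, 231.4, 136.8]
ee_rot: [1.0, 0.025, -0.0, 0.0]
contact_force: [0.3, -0.1, -1.8]
gripper_width: 48.6
```

play_rows --motion '[40,0,0.1,0,0,0,0,40,0,0.1,0,0,0,0,40,0,0.1,0,0,0,0]'

```text
clock: 16.2
position: [562.9, 232.4, 136.8]
ee_rot: [1.0, 0.025, -0.0, 0.0]
contact_force: [-0.2, 1.0, -1.9]
gripper_width: 49.1
```

play_rows --motion '[40,0,0.1,0,0,0,0,40,0,0.1,0,0,0,0,40,0,0.1,0,0,0,0]'

```text
clock: 16.58
position: [562.9, 233.4, 136.8]
ee_rot: [1.0, 0.025, -0.0, 0.0]
contact_force: [-0.3, 0.1, -1.7]
gripper_width: 48.8
```

play_rows --motion '[40,0,0.1,0,0,0,0,40,0,0.1,0,0,0,0,40,0,0.1,0,0,0,0]'

```text
clock: 16.95
position: [562.8, 233.9, 136.8]
ee_rot: [1.0, 0.025, -0.0, 0.0]
contact_force: [-0.2, -3.1, -1.1]
gripper_width: 48.8
```

The end wall is felt at y≈233.8 (Fy -3 N). Backing off 2 mm from the command to centre the pin under the seat, then lowering; roof contact is expected at TCP z≈128.2.

play_rows --motion '[40,0,-0.2,0,0,0,0,40,0,-0.2,0,0,0,0,40,0,-0.2,-0.2,0,0,0,40,0,-0.2,-0.3,0,0,0,40,0,-0.2,-0.3,0,0,0]'

```text
clock: 17.58
position: [562.8, 232.5, 133.6]
ee_rot: [1.0, 0.025, -0.0, 0.0]
contact_force: [-0.5, -0.3, -2.3]
gripper_width: 48.9
```

play_rows --motion '[40,0,0,-0.15,0,0,0,40,0,0,-0.3,0,0,0,40,0,0,-0.4,0,0,0,40,0,0,-0.4,0,0,0]'

```text
clock: 18.08
position: [562.9, 232.4, 129.7]
ee_rot: [1.0, 0.025, -0.0, 0.0]
contact_force: [-0.4, -0.1, -1.4]
gripper_width: 48.9
```

play_rows --motion '[40,0,0,-0.1,0,0,0,40,0,0,-0.1,0,0,0,40,0,0,-0.1,0,0,0]'

```text
clock: 18.45
position: [562.9, 232.4, 128.8]
ee_rot: [1.0, 0.025, 0.0, -0.0]
contact_force: [0.9, -0.2, -1.9]
gripper_width: 48.9
```

play_rows --motion '[40,0,0,-0.07,0,0,0,40,0,0,-0.07,0,0,0,40,0,0,-0.07,0,0,0]'

```text
clock: 18.82
position: [563.0, 232.5, 128.3]
ee_rot: [1.0, 0.025, 0.0, -0.0]
contact_force: [0.9, 0.1, 0.2]
gripper_width: 49.0
```

The roof is resting on the pin: fz rose from -1.9 to +0.2 N at z 128.3. Releasing.

play_rows --motion '[65,0,0,0,0,0,0,75,0,0,0,0,0,0,85,0,0,0,0,0,0,100,0,0,0,0,0,0,100,0,0,0,0,0,0]'

```text
clock: 19.45
position: [562.9, 232.5, 128.2]
ee_rot: [1.0, 0.025, 0.0, -0.0]
contact_force: [0.1, -0.3, 0.6]
gripper_width: 85.3
```

```bash
python3 inhand.py 8
python3 - <<'E'
from h import *
a=cv2.imread('pics/s8.png')[80:160,270:350]
cv2.imwrite('pics/v8.png',np.hstack([cv2.resize(cv2.imread('pics/w8.png'),(400,300)),cv2.resize(a,(375,300),interpolation=3)]))
E
```

```text
19.45 [562.9 232.5 128.2] [ 0.9997  0.0251  0.     -0.    ] [ 0.1 -0.3  0.6] 85.33927517231636
```

View pics/v8.png

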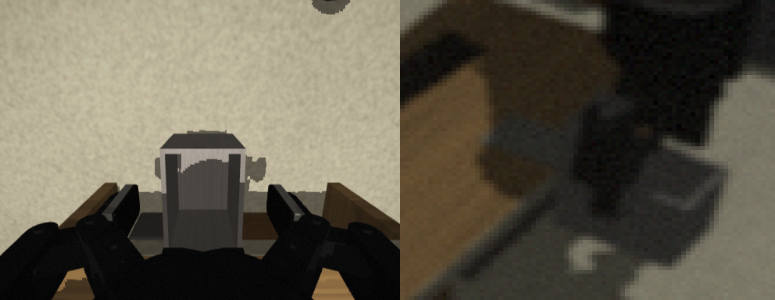

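The wrist picture shows the cup hanging freely at (200,190), with the fingers clear on both sides. Rising straight up, then moving aside.

play_rows --motion '[100,0,0,1,0,0,0,100,0,0,3,0,0,0,100,0,0,6,0,0,0,100,0,0,10,0,0,0,100,0,0,14,0,0,0]'

```text
clock: 20.23
position: [562.9, 232.3, 270.2]
ee_rot: [1.0, 0.025, 0.0, -0.0]
contact_force: [0.3, 0.3, -0.5]
gripper_width: 85.4
```

play_rows --motion '[100,0,-6,0,0,0,0,100,0,-12,0,0,0,0,100,0,-18,0,0,0,0,100,0,-24,0,0,0,0,100,0,-24,0,0,0,0]'

```text
clock: 20.85
position: [562.6, -11.1, 269.2]
ee_rot: [1.0, 0.022, 0.001, 0.0]
contact_force: [-0.7, 0.5, -0.9]
gripper_width: 85.3
```

```bash
python3 inhand.py 9
python3 - <<'E'
from h import *
a=cv2.imread('pics/s9.png')[70:160,260:350];b=cv2.imread('pics/t9.png')[140:230,105:195]
cv2.imwrite('pics/v9.png',np.hstack([cv2.resize(b,(390,390),interpolation=3),cv2.resize(a,(390,390),interpolation=3)]))
d=np.load('pics/t9.npy'); i,f=K('top')
vv,uu=np.mgrid[0:384,0:512]
C=np.stack([(uu-i['cx'])/f*d,(vv-i['cy'])/f*d,d],-1); W=(C-np.array(i['t']))@np.array(i['R'])
m=(W[...,2]>147)&(W[...,2]<165)&(W[...,0]>535)&(W[...,0]<610)&(abs(W[...,1]-232)<40); q=W[m]
print('rim',len(q),cv2.minAreaRect(q[:,:2].astype(np.float32)),'z near/far',np.median(q[q[:,0]<565,2]),np.median(q[q[:,0]>590,2]))
m=(W[...,2]>180)&(abs(W[...,0]-525)<15)&(W[...,1]>200)&(W[...,1]<290)&(W[...,2]<200); q=W[m]
print('plate/face top',len(q),np.median(q,0),q.min(0),q.max(0))
E
```

```text
20.85 [562.6 -11.1 269.2] [9.998e-01 2.230e-02 6.000e-04 1.000e-04] [-0.7  0.5 -0.9] 85.29825753165002
rim 0 ((0.0, 0.0), (0.0, 0.0), 0.0) z near/far nan nan
  return _methods._mean(a, axis=axis, dtype=dtype,
  ret = ret.dtype.type(ret / rcount)
  ret = um.true_divide(
Traceback (most recent call last):
ValueError: zero-size array to reduction operation minimum which has no identity
```

View pics/v9.png

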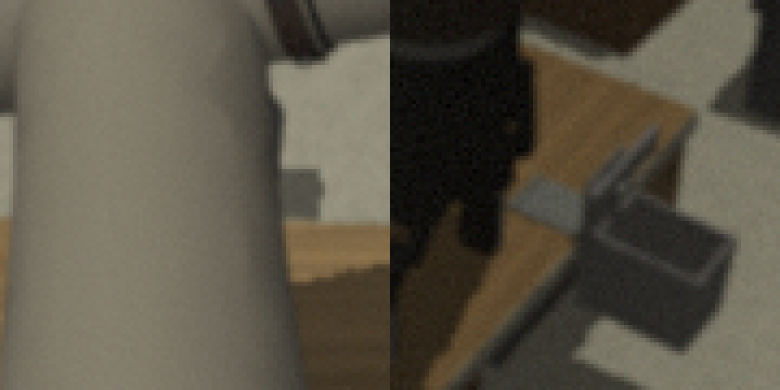

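View pics/s9.png

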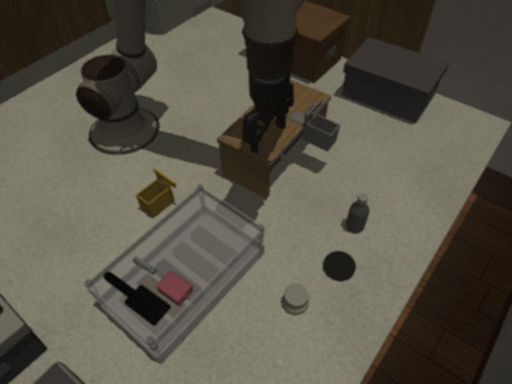

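The scene picture shows the caddy hanging on the clip at (320,130), upright, with the other things unmoved. The arm blocks the top view, so I'll check rim height and tilt from the scene depth.

play_rows --motion '[100,0,-6,0,0,0,0,100,0,-10,0,0,0,0,100,0,-10,0,0,0,0,100,0,-10,0,0,0,0,100,0,-10,0,0,0,0]'

```text
clock: 21.62
position: [563.2, -106.1, 268.2]
ee_rot: [1.0, 0.026, 0.0, -0.0]
contact_force: [0.5, -0.6, -0.6]
gripper_width: 85.3
```

```bash
python3 inhand.py 10
python3 - <<'E'
from h import *
for n,k in(('scene','s'),('top','t')):
    d=np.load(f'pics/{k}10.npy'); i,f=K(n)
    vv,uu=np.mgrid[0:384,0:512]
    C=np.stack([(uu-i['cx'])/f*d,(vv-i['cy'])/f*d,d],-1); W=(C-np.array(i['t']))@np.array(i['R'])
    m=(W[...,2]>151)&(W[...,2]<162)&(W[...,0]>532)&(W[...,0]<612)&(abs(W[...,1]-232)<40); q=W[m]
    if len(q)>9: print(n,'rim',len(q),cv2.minAreaRect(q[:,:2].astype(np.float32)),[ (x,round(float(np.percentile(q[abs(q[:,0]-x)<6,2],90)),1)) for x in(540,560,580,597) if (abs(q[:,0]-x)<6).any()])
    m=(W[...,2]>182)&(abs(W[...,0]-525)<15)&(W[...,1]>200)&(W[...,1]<295)&(W[...,2]<200); q=W[m]
    if len(q): print(n,'plate top',len(q),q.min(0),q.max(0))
    old=np.load(f'pics/{n}0.npy')
E
```

```text
21.625 [ 563.2 -106.1  268.2] [ 9.997e-01  2.620e-02  1.000e-04 -1.000e-04] [ 0.5 -0.6 -0.6] 85.30716294766276
scene rim 32 ((565.6431884765625, 228.35928344726562), (66.9266357421875, 51.88867950439453), 2.8981926441192627) [(540, 154.3), (560, 153.7), (580, 151.9), (597, 151.6)]
scene plate top 74 [517.05214348 203.66743593 182.02641586] [531.15545938 272.03713975 189.01844254]
top rim 67 ((566.1589965820312, 232.76937866210938), (64.35596466064453, 51.12104797363281), 2.1273202896118164) [(540, 154.2), (560, 155.2), (580, 154.2), (597, 154.0)]
top plate top 122 [515.38066709 201.26750343 182.11159244] [530.18600666 277.78670948 191.92841331]
```

```bash
python3 -c "
from bench import arm
print(arm.job_done())"
```

```text
the job is handed in; nothing more can be done
None
```

The aluminium caddy is off the tray and hanging on the clip's pin by its slot. I handed the job in at about 21.7 s.

- **How it went:** I rested the upper lip on the pin to find its height (axis at about z 172 mm). Then I lifted slightly and slid the slot until I felt the end wall. After backing off to the seat, I lowered until the roof rested on the pin and let go. The largest force read against the clip was about 6 N.
- **Last checks:** The rim is at z≈154 mm, against an expected 154.6 mm. The top camera shows it level. The scene camera shows it about 2.5 mm lower at the front, roughly a 2–3° lean at most and partly depth noise. The plate runs at the clip's yaw, and the gripper is well clear and touching nothing.
- **Other objects:** By eye, everything else stood where it was; I did not measure this. I never touched the yellow look-alike caddy.
- **Disagreements:** The wrist camera read 1.6 mm off along the jaw direction. I corrected for it using the fingers, and the contacts I felt agreed with the corrected position. The first close-up from above after release was blocked by the arm, so I repeated it after moving away.

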